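# Feed a grinding ball into its tray and hold it in the shadow gauge

## Robot

A 6-joint arm with a two-finger parallel gripper is mounted at the origin on a cart in front of the work surface, level with it; the furniture and walls round the work are solid. World frame = base frame: x ahead of the robot, y to its left, z up, the work surface at z = 0. Lengths are in m, angles in rad, forces in N, time in s.
With the tool pointing down it reaches from about 0.35 to 0.85 m from the base axis. Payload 8.1 kg.
Tool frame: the origin (TCP) lies on the centre line of the jaws, within the pads' length; the fingertips stand 17 mm ahead of it and the grasp point (between the pads) lies 2 mm behind it; z points along the fingers, y is the line along which they close (so a half turn about z gives the same grasp; the last joint's range is limited). The gripper opens to 93 mm and grips with 3 to 60 N. Pads are 15 mm wide; open, the fingers measure 128 mm over their backs; the gripper's body (75 mm by 188 mm) begins 65 mm behind the grasp point.
Start: joints at [-1.392, 0.13, 1.488, -0, 1.523, -0.085], TCP at [0.156, -0.579, 0.236] pointing down, gripper open.
Joint ranges: [-2.96, 2.96], [-0.89, 2.26], [0.02, 2.5], [-1.34, 4.48], [0, 2.73], [-2.66, 2.66]. Speed limits (rad/s): [2.39, 2.39, 2.79, 3.14, 3.14, 3.14].

## Interface

Orientations are given as a rotation vector (axis times angle).
In Python, from plant import robot, optics, close_job, models gives the robot as it stands.
- The arm moves only by the shell command python3 -m inch 'ROWS' [OPENING] [FORCE]. ROWS is a JSON object of lists of equal length, an entry for each row: "travel": the shift along the tool's x, y, z in m, a list of three; "spin": the turn about the tool's z in rad. In form: {"travel": [[x, y, z], ...], "spin": [spin, ...]}. A call has 1 to 10 rows; each row is the pose to reach, as a shift and turn from the pose commanded when the call began, along the tool's axes at that moment; what a row does not reach only later rows make up. A row lasts 1/12 s, in which the tool goes at most 41.7 mm and 7.16 degrees, less where a joint would pass 70% of its speed; a pose out of reach is approached as far as the arm can. A call with a gripper value outside its range is refused whole. OPENING is the closure, from 0 (fully open) to 1 (shut), set as the call begins (- or left out, the last holds). The fingers move at their own pace and stop on an object; FORCE is the grip in N (left out, the last holds). Time passes only in rows, so rows that repeat a pose let the fingers close. It gives the time, the measured TCP pose, the force, the opening and the grip force at its end, in the units of the state.
- robot.read_state(): the state, without advancing time (a new reading comes with each control period).
- optics.read_camera(name): name is "scene" or "side" or "wrist"; returns (picture, depth): 384x512x3 uint8, red, green, blue; 384x512 float32, m along the optical axis (not along the pixel's ray), 0 where there is no reading.
- optics.camera_info(name): a dict with "camera_matrix" (3x3 intrinsics, pixels), "view" (4x4, takes a point from world to camera coordinates). Camera axes: x right, y down, z forward; pixel columns grow to the right and rows downward; lengths in m; the calibration is good to about 2 mm. A picture is of the moment at which its call begins: read the wrist's pose just before it. camera_info takes no time and is no camera call; for the wrist camera it gives the pose at the moment of the call.
- close_job(): hands the job in; it is judged then, once.
Trained networks look in the newest picture that a camera, given by its name, has taken for a name from the list of things; names that differ only in an ending like _2 or _b are one class to them, and where a whole thing is asked for, a point or a joint stands for the part that bears it (a point fixed in the world has none). Each returns a list of dicts, best first, with "p" (0 to 1); they miss things now and then, are a little off and sometimes report something else, mostly with a low value. They report only what shows in the picture. A call takes as long as a camera call. They do not tell look-alikes from the thing itself.
- models.look_for(camera, name): "centre" ([x, y, z] in m, in world coordinates, good to about 4 mm: the middle of the surface that is visible of it).
- models.masks_of(camera, name): "region" (384x512 bool, what is visible of it).
The state is a dict: "t": time; "q": joint angles; "dq": joint speeds; "joint_torque": joint torques, N m; "tool_pos": TCP position; "orientation": TCP orientation; "force": force on the tool from outside, world axes, zero at the start; "wrist_torque": the same for the moment, N m; "opening": finger opening in m; "gripper_force": force on a finger pad.
Only numpy, scipy, OpenCV 4.12 (cv2) and the standard library are available. Lean on these libraries where they do the work, as an engineer would, in place of code of your own. Each camera call takes 0.05 s, during which the arm holds its last target. There are 200 camera calls.

## Task

A mill ball is to be checked for wear in the shadow gauge. Press the pedal of the ball feeder down to its stop, so that its gate drops the ball into the pocket of the tray below, then take the tray by its black grip bar, draw it out from under the cage and carry it to the gauge without tipping it, spilling the ball or touching the ball with the fingers. Finish while holding: keep the tray level and still in the gripper with the ball centred on the lens axis, midway between the lens and the light panel, touching no part of the gauge with tray or robot, and leave the cup, the dish and the pen where they are.

Things in the scene. Friction and masses are not known exactly. Their poses are not given: they have to be found in the camera images.
- feeder: ball feeder, fixed, aluminium: 6 mm base plate (x -70..60, y +-50 mm), 106 mm high back column (x 40..52, y -48..36), in front of it a cage of four vertical rods, 25 mm square, topped by a plate at z 84, holding the ball. Origin on the bench under the cage; +x away from the tray's grip bar, +y toward the pedal pad. 5 mm high rails at y +-33.5 flank the tray's disc; open to -x
- pedal (a joint): pedal angle: 0 up (sprung), 0.40 rad at its stop. Axle parallel to feeder x at feeder y -34, z 92 mm, pad on the far side of the cage. About 4 N on the pad starts it, 8 N holds it at the stop, with the pad's middle 44 mm lower. The gate under the ball draws back and drops the ball near the stop; let up, the pedal springs back and the gate shuts
- feeder_spout (a point): lower end of the rod cage on its axis, where the ball drops out: above the feeder's origin, 40 mm over the bench, 9 mm above the top of a ball in the tray. So draw the tray out 60 mm or more along feeder -x, lifted by no more than 5 mm, before raising it
- pedal_pad (a point): middle of the top of the pedal pad, 40 x 40 mm ribbed black rubber; pedal up: at feeder x 12, y 78, z 101 mm
- ball: steel ball, 20 mm across, 0.033 kg, loose, waiting in the feeder's cage. This origin lies on its surface and turns with it: use point ball_center
- ball_center (a point): centre of the steel ball
- tray: carrying tray, loose, 0.15 kg: steel disc 62 mm across, 5 mm thick, ring pocket in its middle (22 mm inside, rim 3 mm high), a 14 mm wide neck along -x with a black grip bar above it: x -132..-68 mm, 16 mm wide (y), z 14..36 mm. Origin under the disc's middle, z up. Starts on the feeder's base, 6 mm above the bench, pocket under the cage
- tray_pocket (a point): where the ball's centre lies when in the pocket: disc axis, 15 mm above the tray's underside
- tray_grip (a point): middle of the tray's grip bar: 100 mm from the disc's axis along tray -x, 25 mm above the tray's underside; grip it across its 16 mm width (tray y)
- gauge: shadow gauge, fixed: aluminium rail along its y, 40 mm wide, 12 mm high; on a post at +y a camera with black lens (front at y 74, 42 mm across, camera back at y 177), on a post at -y a 66 mm square light panel, white face at y -76, top at z 163. Lens axis along y, 130 mm above the bench. Origin on the bench under the middle of the gap; the -x side faces the robot and is open
- gauge_focus (a point): point on the lens axis midway between lens and light panel, 130 mm above the bench, axes as the gauge's
- sample_cup: sample cup with a yellow lid, 46 mm across, 57 mm high, a bystander; origin under its middle
- petri_dish: flat clear lidded dish, 61 mm across, 15 mm high, a bystander; origin under its middle
- ballpoint: black pen lying on the bench, 145 mm long, a bystander; origin under its middle
Not all that is in view belongs to the job. Leave any blue look-alike of the tray alone.

How it is judged:
By the outcome, as a careful person would: the job done as asked, in the order asked, and still so for the second after the job is handed in, while the arm keeps its last pose, push and grip.
It also fails if it takes over 67 s, if anything falls off the work surface, if the arm or the gripper's body presses on something with over 40 N, if the wrist force passes 120 N, or if a joint passes its speed limit or range.

## Working session

There is one attempt and no reset: what is moved stays moved. The work goes in short steps, Python scripts to look and compute and a shell command to move; the robot and the scene stay as the last step left them, time stands still between calls to the robot, and variables do not carry over. Pictures are saved under pics/ and viewed, at most 10 in all, crops included, and the job is handed in when it is done.

```bash
mkdir -p pics; ls; python3 - <<'E'
from plant import robot, optics, models
import cv2, numpy as np
s=robot.read_state(); print(s)
ims=[]
for c in ["scene","side"]:
    p,d=optics.read_camera(c); cv2.imwrite(f"pics/{c}0.png",p[:,:,::-1]); np.save(f"pics/{c}0d.npy",d)
    i=optics.camera_info(c); print(c,np.round(i["camera_matrix"],1).tolist(),np.round(i["view"],4).tolist())
    for n in ["feeder","pedal_pad","tray","tray_grip","gauge","ball","sample_cup","petri_dish","ballpoint"]:
        print(n,[(round(r["p"],2),np.round(r["centre"],3).tolist()) for r in models.look_for(c,n)][:3])
E
```

```text
pics
{'t': 0.0, 'q': array([-1.39238306e+00,  1.31140535e-01,  1.48929726e+00, -3.66494083e-05,
        1.52300006e+00, -8.53936247e-02]), 'dq': array([ 6.44387231e-04, -1.12011282e-03, -1.18198625e-03, -1.27448555e-03,
       -7.53748754e-05, -3.93451032e-04]), 'joint_torque': array([ 1.92094383e-03, -5.59841716e+01, -4.91758204e+01,  7.69483997e-02,
        3.54278809e-02, -1.42988692e-04]), 'tool_pos': array([ 0.15636931, -0.5786972 ,  0.23458988]), 'orientation': array([-3.11247684e+00, -4.12946894e-01,  1.92082751e-04]), 'force': array([-0.07259334, -0.01636884,  1.06371323]), 'wrist_torque': array([0.00286   , 0.03191025, 0.03705418]), 'gripper_force': 0.0, 'opening': 0.09293619540177966}
scene [[413.9, 0.0, 255.2], [0.0, 413.9, 188.7], [0.0, 0.0, 1.0]] [[-0.6545, -0.7559, 0.0163, 0.3924], [-0.4697, 0.3896, -0.7922, 0.3632], [0.5925, -0.5261, -0.6101, 0.6699], [0.0, 0.0, 0.0, 1.0]]
feeder [(0.73, [0.631, 0.287, 0.037])]
pedal_pad [(0.61, [0.626, 0.302, 0.096]), (0.54, [0.756, -0.038, 0.012])]
tray [(0.94, [0.592, 0.275, 0.016]), (0.72, [0.382, -0.176, 0.005])]
tray_grip [(0.91,
[... 184 characters left out ...]
4])]
ballpoint [(0.55, [0.437, 0.024, 0.006])]
side [[464.7, 0.0, 252.1], [0.0, 464.7, 192.4], [0.0, 0.0, 1.0]] [[-0.8238, -0.5668, -0.0058, 0.484], [-0.2646, 0.3936, -0.8804, 0.2247], [0.5013, -0.7237, -0.4742, 1.1853], [0.0, 0.0, 0.0, 1.0]]
feeder [(0.75, [0.64, 0.281, 0.037])]
pedal_pad [(0.74, [0.63, 0.297, 0.095])]
tray [(0.83, [0.556, 0.274, 0.011]), (0.72, [0.749, 0.046, 0.038]), (0.54, [0.383, -0.148, 0.005])]
tray_grip [(0.93, [0.38, -0.15, 0.003]), (0.77, [0.557, 0.276, 0.012])]
gauge []
ball []
sample_cup [(0.68, [0.748, 0.047, 0.038])]
petri_dish [(0.73, [0.63, 0.297, 0.094]), (0.51, [0.755, -0.034, 0.013]), (0.48, [0.636, 0.281, 0.036])]
ballpoint [(0.62, [0.436, 0.027, 0.008])]
```

View pics/scene0.png

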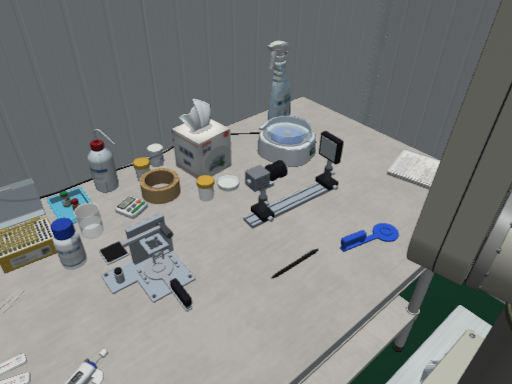

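View pics/side0.png

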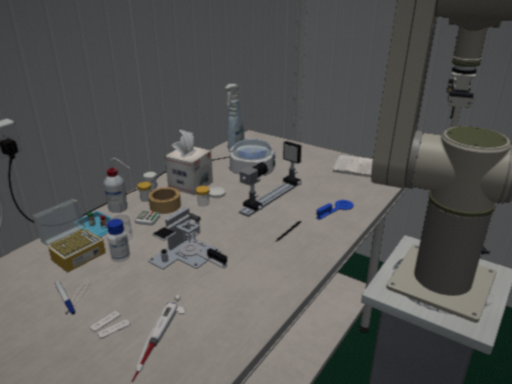

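The scene view shows the feeder at (150,262) with the steel tray's black grip bar at (181,293). The pedal pad is at (113,252), the gauge at (293,190), the pen at (296,263), the dish at (229,183) and the cup at (205,188). There are two tray candidates: the one at (160,270)–(181,293), with a steel disc in the feeder and a black bar, and the blue one at (370,237). The first fits the description. I'll confirm it in an enlarged crop that also includes the gauge.

```bash
cat > h.py <<'E'
import numpy as np, cv2
from scipy.spatial.transform import Rotation as R
from plant import robot, optics, models
def cloud(c,d,info=None):
    i=info or optics.camera_info(c); K=np.array(i["camera_matrix"]); V=np.array(i["view"])
    v,u=np.mgrid[:d.shape[0],:d.shape[1]]
    P=np.stack([(u-K[0,2])/K[0,0]*d,(v-K[1,2])/K[1,1]*d,d],-1)
    return (P-V[:3,3])@V[:3,:3]
def proj(info,P):
    K=np.array(info["camera_matrix"]); V=np.array(info["view"])
    p=np.atleast_2d(P)@V[:3,:3].T+V[:3,3]; p=p@K.T; return p[:,:2]/p[:,2:]
def goto(pos,yaw=None):
    """tool-axis shift (m) and spin from now to world pos; yaw = world angle of tool x"""
    s=robot.read_state(); M=R.from_rotvec(s["orientation"]).as_matrix()
    out=np.round(M.T@(np.array(pos)-s["tool_pos"]),4)
    y0=np.arctan2(M[1,0],M[0,0])
    print("pos",np.round(s["tool_pos"],4),"yaw",round(y0,4),"z",np.round(M[:,2],3),"shift",out,"spin",None if yaw is None else round(-((yaw-y0+np.pi)%(2*np.pi)-np.pi),4))
E
python3 - <<'E'
from h import *
p=cv2.imread("pics/scene0.png"); a=cv2.resize(p[205:305,90:220],None,fx=4,fy=4,interpolation=cv2.INTER_CUBIC)
b=cv2.resize(p[125:225,240:350],None,fx=2.5,fy=2.5,interpolation=cv2.INTER_CUBIC)
o=np.zeros((400,800,3),np.uint8); o[:400,:520]=a; o[:250,520:795]=b; cv2.imwrite("pics/crop1.png",o)
d=np.load("pics/scene0d.npy"); W=cloud("scene",d)
print(W[292,181],W[252,113],W[273,119],W[237,380])
g=robot.read_state(); goto(g["tool_pos"],0)
i=optics.camera_info("wrist"); V=np.array(i["view"]); print("wristcam at",-V[:3,:3].T@V[:3,3],V[2,:3])
E
```

```text
[0.50683113 0.27165036 0.03824159] [0.6277411  0.34178772 0.09965382] [0.63046951 0.34066296 0.03553426] [ 0.36519671 -0.18959899  0.0037168 ]
pos [ 0.1564 -0.5792  0.2356] yaw 0.2637 z [ 0.  0. -1.] shift [0. 0. 0.] spin 0.2637
wristcam at [ 0.21942092 -0.56242836  0.3852904 ] [-0.23350888 -0.0628583  -0.97032079]
```

View pics/crop1.png

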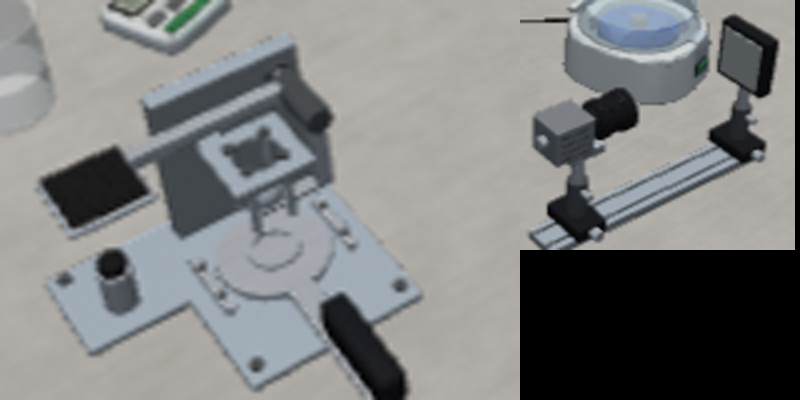

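The crop confirms it: the steel disc with a ring sits under the cage, its neck leads to the black bar, and the pad is at the upper left (crop 95,190). Next I'll move towards the gauge to look with the wrist camera.

```bash
python3 -m inch '{"travel":[[0,0,-0.04],[0.04,-0.04,-0.06],[0.438,-0.419,-0.164],[0.438,-0.419,-0.164],[0.438,-0.419,-0.164],[0.438,-0.419,-0.164],[0.438,-0.419,-0.164],[0.438,-0.419,-0.164],[0.438,-0.419,-0.164],[0.438,-0.419,-0.164]],"spin":[0,0,0.264,0.264,0.264,0.264,0.264,0.264,0.264,0.264]}'
python3 -c "
from h import *
goto([0.47,-0.06,0.40],0)"
```

```text
t: 1.83
tool_pos: [0.3463, -0.2636, 0.3538]
orientation: [3.141, -0.001, 0.001]
force: [0.3, 0.2, 0.3]
opening: 0.0927
gripper_force: 0.0
pos [ 0.3463 -0.2636  0.3538] yaw -0.0006 z [ 0.001 -0.001 -1.   ] shift [ 0.1237 -0.2036 -0.0463] spin -0.0006
```

```bash
python3 -m inch '{"travel":[[0.124,-0.203,-0.046],[0.124,-0.203,-0.046],[0.124,-0.203,-0.046],[0.124,-0.203,-0.046],[0.124,-0.203,-0.046],[0.124,-0.203,-0.046],[0.124,-0.203,-0.046],[0.124,-0.203,-0.046],[0.124,-0.203,-0.046]],"spin":[0,0,0,0,0,0,0,0,0]}'
python3 - <<'E'
from h import *
i=optics.camera_info("wrist"); p,d=optics.read_camera("wrist"); np.savez("pics/w1.npz",p=p,d=d,K=i["camera_matrix"],V=i["view"])
cv2.imwrite("pics/w1.png",p[:,:,::-1]); W=cloud("wrist",d,i)
goto([0.47,-0.06,0.40],0)
for lo,hi in [(0.008,0.02),(0.1,0.17)]:
    m=(W[...,2]>lo)&(W[...,2]<hi)&(d>0)&(W[...,0]>.45); print(lo,m.sum(),W[m].min(0) if m.any() else 0,W[m].max(0) if m.any() else 0)
E
```

```text
t: 2.58
tool_pos: [0.4696, -0.0626, 0.3989]
orientation: [3.141, 0.001, -0.001]
force: [-0.5, 1.4, -0.0]
opening: 0.0932
gripper_force: 0.0
pos [ 0.4694 -0.0632  0.3988] yaw -0.0009 z [-0.001 -0.    -1.   ] shift [ 0.0006 -0.0032 -0.0012] spin -0.0009
0.008 6048 [ 0.45002728 -0.509108    0.0080022 ] [0.71559975 0.3604749  0.01996421]
0.1 5364 [ 0.55116527 -0.25092574  0.10000884] [0.6679629  0.27647416 0.16589926]
```

View pics/w1.png

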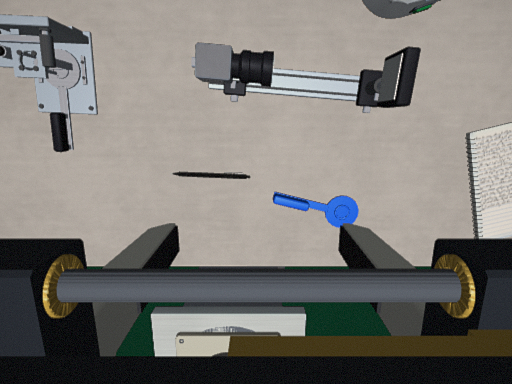

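The wrist view shows the gauge: camera body at (213,62), lens front at (272,67), panel at (402,78), and a rail between them. The feeder is at the upper left and the blue look-alike at (320,207). I'll fit the gauge pose from the depth data.

```bash
python3 - <<'E'
from h import *
z=np.load("pics/w1.npz"); W1=cloud("",z["d"],{"camera_matrix":z["K"],"view":z["V"]})
W2=cloud("scene",np.load("pics/scene0d.npy"))
for nm,W in (("wrist",W1),("scene",W2)):
    P=W.reshape(-1,3); P=P[(P[:,0]>.54)&(P[:,0]<.72)&(P[:,1]>-.32)&(P[:,1]<.13)&(P[:,2]>0.005)]
    r=P[(P[:,2]>.009)&(P[:,2]<.015)]
    rect=cv2.minAreaRect((r[:,:2]*1000).astype(np.float32)); print(nm,"rail",len(r),rect)
    c=np.array(rect[0])/1000; box=cv2.boxPoints(rect); e=max([box[1]-box[0],box[2]-box[1]],key=np.linalg.norm); e=e/np.linalg.norm(e); e*=np.sign(e[1])
    print("y axis",e,"yaw",np.arctan2(-e[0],e[1]))
    x=np.array([e[1],-e[0]])
    Q=np.c_[(P[:,:2]-c)@x,(P[:,:2]-c)@e,P[:,2]]*1000
    H=Q[Q[:,2]>95]
    for lo,hi in [(-300,-40),(-40,300)]:
        h=H[(H[:,1]>lo)&(H[:,1]<hi)]; print(len(h),np.percentile(h,[1,5,50,95,99],axis=0).round(1).tolist())
    hist,ed=np.histogram(H[:,1],bins=np.arange(-200,200,5)); print([(int(a),int(b)) for a,b in zip(ed,hist) if b])
E
```

```text
wrist rail 2570 ((608.0554809570312, -158.8160400390625), (133.7374267578125, 338.92071533203125), 26.4844970703125)
y axis [-0.44595554  0.8950551 ] yaw 0.4622416
1847 [[-86.8, -81.6, 104.8], [-81.8, -75.8, 110.9], [-54.0, -57.9, 158.5], [-29.8, -41.5, 164.4], [-26.9, -40.3, 164.9]]
2830 [[-79.7, -39.6, 114.1], [17.4, 75.3, 134.1], [48.3, 118.7, 149.2], [78.6, 156.2, 151.6], [84.9, 162.2, 152.5]]
[(-90, 2), (-85, 34), (-80, 74), (-75, 155), (-70, 245), (-65, 287), (-60, 286), (-55, 276), (-50, 242), (-45, 246), (-40, 59), (65, 21), (70, 57), (75, 94), (80, 133), (85, 155), (90, 164), (95, 152), (100, 141), (105, 138), (110, 172), (115, 171), (120, 170), (125, 178), (130, 187), (135, 185), (140, 179), (145, 172), (150, 137), (155, 100), (160, 64), (165, 1)]
scene rail 813 ((616.0208129882812, -158.37820434570312), (144.50704956054688, 358.90728759765625), 21.62980842590332)
y axis [-0.3686081  0.9295848] yaw 0.37751126
603 [[-92.1, -155.8, 95.4], [-89.9, -76.9, 99.1], [-62.0, -54.9, 135.2], [-28.6, -43.4, 162.3], [55.9, -42.1, 163.4]]
854 [[-4.6, 82.2, 103.3], [0.7, 90.6, 111.0], [26.7, 141.2, 140.2], [59.4, 171.5, 149.9], [65.9, 173.8, 151.2]]
[(-170, 2), (-165, 3), (-160, 2), (-155, 2), (-150, 5), (-145, 1), (-140, 4), (-135, 1), (-130, 4), (-125, 1), (-85, 2), (-80, 7), (-75, 27), (-70, 51), (-65, 91), (-60, 94), (-55, 106), (-50, 124), (-45, 76), (-40, 2), (75, 2), (80, 9), (85, 25), (90, 37), (95, 43), (100, 37), (105, 28), (110, 37), (115, 39), (120, 60), (125, 28), (130, 24), (135, 46), (140, 50), (145, 54), (150, 52), (155, 63), (160, 69), (165, 84), (170, 64), (175, 1)]
```

```bash
python3 - <<'E'
from h import *
z=np.load("pics/w1.npz"); W1=cloud("",z["d"],{"camera_matrix":z["K"],"view":z["V"]})
W2=cloud("scene",np.load("pics/scene0d.npy"))
for nm,W in (("wrist",W1),("scene",W2)):
    roi=(W[...,0]>.54)&(W[...,0]<.74)&(W[...,1]>-.32)&(W[...,1]<.13)
    m=roi&(W[...,2]>.0085)&(W[...,2]<.0155)
    n,l,st,_=cv2.connectedComponentsWithStats(m.astype(np.uint8),connectivity=4)
    k=1+np.argmax(st[1:,4]); print(nm,st[k])
    r=W[l==k]; rect=cv2.minAreaRect((r[:,:2]*1000).astype(np.float32)); print(rect)
    # all comps >25 px -> PCA line
    vx,vy,x0,y0=cv2.fitLine((r[:,:2]).astype(np.float32),cv2.DIST_HUBER,0,.01,.01).ravel()
    e=np.array([vx,vy])*np.sign(vy); c=np.array([x0,y0]); x=np.array([e[1],-e[0]])
    print("line c",c,"yaw",np.arctan2(-e[0],e[1]))
    Q=np.concatenate([(W[...,:2]-c)@np.stack([x,e],1),W[...,2:]],-1)*1000
    H=roi&(Q[...,2]>120)&(abs(Q[...,0])<60)
    n,l,st,_=cv2.connectedComponentsWithStats(H.astype(np.uint8))
    for k in range(1,n):
        if st[k,4]>60: 
            q=Q[l==k]; print("comp",st[k],np.percentile(q,[1,3,50,97,99],axis=0).round(1).tolist())
            for a in np.arange(-150,220,10):
                s=q[(q[:,1]>=a)&(q[:,1]<a+10)]
                if len(s)>8: print(int(a),len(s),np.percentile(s[:,0],[3,97]).round(1),np.percentile(s[:,2],97).round(1),end=' | ')
            print()
E
```

```text
wrist [ 246   68  114   33 2411]
((593.0079345703125, -135.5185546875), (185.12841796875, 40.0888671875), 85.33454132080078)
line c [ 0.59029365 -0.14667085] yaw 0.0061387573
comp [ 191   43   84   43 2735] [[-10.4, 66.7, 129.5], [-7.9, 68.3, 134.4], [10.0, 118.5, 149.3], [30.6, 159.1, 151.8], [32.9, 164.9, 152.2]]
60 120 [-9.  25.9] 152.0 | 70 277 [-11.7  25.3] 152.0 | 80 252 [-8.7 24.6] 149.5 | 90 281 [-8.3 26.6] 150.8 | 100 236 [-7.7 24.9] 150.9 | 110 255 [-4.9 29.2] 150.8 | 120 318 [-7.4 31. ] 152.0 | 130 315 [-7.2 31.8] 152.1 | 140 322 [-6.1 32.8] 152.0 | 150 293 [-5.6 32.9] 151.8 | 160 66 [-2.9 24.5] 150.6 | 
comp [ 382   46   39   61 1664] [[-39.0, -102.8, 121.2], [-37.9, -101.1, 123.3], [-6.1, -86.8, 161.5], [23.9, -81.8, 164.6], [25.4, -81.4, 165.0]]
-110 96 [-18.4  24.5] 164.5 | -100 496 [-39.   24.1] 164.9 | -90 1072 [-37.7  23.4] 164.2 | 
scene [268 181  60  34 658]
((590.9287109375, -139.4467010498047), (179.3765106201172, 42.65154266357422), 85.23540496826172)
line c [ 0.59024435 -0.13850681] yaw -0.07903608
comp [320 131  24  26 422] [[-32.3, -109.1, 120.5], [-31.8, -107.3, 121.7], [-6.2, -93.1, 147.3], [30.8, -90.1, 163.2], [32.5, -89.6, 163.5]]
-110 73 [-32.1  28.5] 163.7 | -100 334 [-31.5  31. ] 162.5 | -90 12 [-25.2  16.1] 153.4 | 
comp [246 160  42  29 731] [[-19.4, 60.7, 120.9], [-19.0, 62.8, 122.1], [-9.6, 120.6, 143.4], [16.7, 156.0, 150.5], [18.6, 160.5, 151.3]]
60 58 [-19.1   9.7] 150.4 | 70 77 [-18.1  12.2] 150.0 | 80 47 [-16.6   5.7] 148.7 | 90 78 [-17.1  13.2] 148.9 | 100 35 [-15.1   5.9] 146.0 | 110 61 [-18.9  16.7] 151.4 | 120 73 [-19.1  16.6] 149.9 | 130 78 [-19.2  18.8] 150.9 | 140 83 [-19.2  17.4] 151.0 | 150 125 [-17.9  17.9] 149.4 | 160 13 [-3.6  7.4] 136.3 |
```

```bash
python3 -m inch '{"travel":[[0.01,-0.345,0.1],[0.01,-0.345,0.1],[0.01,-0.345,0.1],[0.01,-0.345,0.1],[0.01,-0.345,0.1],[0.01,-0.345,0.1],[0.01,-0.345,0.1],[0.01,-0.345,0.1],[0.01,-0.345,0.1],[0.01,-0.345,0.1]],"spin":[0,0,0,0,0,0,0,0,0,0]}' 1
python3 - <<'E'
from h import *
i=optics.camera_info("wrist"); p,d=optics.read_camera("wrist"); np.savez("pics/w2.npz",p=p,d=d,K=i["camera_matrix"],V=i["view"])
cv2.imwrite("pics/w2.png",p[:,:,::-1]); goto([.48,.28,.3],0)
W=cloud("",d,i)
for n in ["tray_grip","pedal_pad","ball"]:
    for r in models.masks_of("wrist",n)[:2]:
        m=r["region"]; v,u=np.nonzero(m); print(n,round(r["p"],2),m.sum(),u.mean().round(),v.mean().round(), np.median(W[m],0).round(4))
E
```

```text
t: 3.47
tool_pos: [0.4787, 0.2848, 0.296]
orientation: [3.141, 0.002, -0.006]
force: [1.0, -0.3, -0.4]
opening: 0.0314
gripper_force: 0.0
pos [0.4792 0.2827 0.2971] yaw 0.0009 z [-0.003 -0.001 -1.   ] shift [ 0.0007  0.0027 -0.0029] spin 0.0009
tray_grip 0.97 1706 271.0 102.0 [0.5723 0.2669 0.0128]
tray_grip 0.66 82 508.0 217.0 [ 0.4    -0.0905  0.0061]
pedal_pad 0.71 3741 243.0 31.0 [0.6358 0.3198 0.0998]
ball 0.46 218 278.0 55.0 [0.6149 0.2616 0.0641]
ball 0.46 1693 271.0 103.0 [0.5709 0.2668 0.0128]
```

View pics/w2.png

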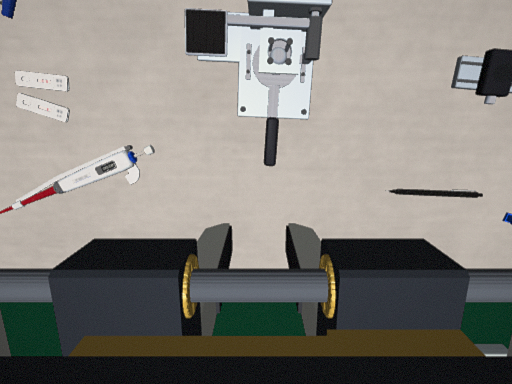

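The wrist view shows the pad at (207,32), the cage with the ball at (280,52), the grip bar from (272,120) to (270,163), and the base plate around (273,65). I'll measure the bar and pad rectangles.

```bash
cat > fit.py <<'E'
from h import *
def fit(W,roi,lo,hi):
    m=roi&(W[...,2]>lo)&(W[...,2]<hi)
    n,l,st,_=cv2.connectedComponentsWithStats(m.astype(np.uint8),connectivity=4); k=1+np.argmax(st[1:,4])
    r=W[l==k]; (c,s,a)=cv2.minAreaRect((r[:,:2]*1000).astype(np.float32))
    return len(r),np.round(c,1),np.round(s,1),round(a,2),np.median(r[:,2]).round(4)
E
python3 - <<'E'
from fit import *
z=np.load("pics/w2.npz"); p=z["p"]; W=cloud("",z["d"],{"camera_matrix":z["K"],"view":z["V"]})
dark=p.max(-1)<75
P2=cv2.imread("pics/scene0.png"); W2=cloud("scene",np.load("pics/scene0d.npy"))
dark2=P2.max(-1)<75
for nm,W,dk in(("w",W,dark),("s",W2,dark2)):
    x,y=W[...,0],W[...,1]
    print(nm,"bar",fit(W,dk&(x>.42)&(x<.6)&(y>.2)&(y<.34),.034,.048))
    print(nm,"pad",fit(W,dk&(x>.58)&(x<.69)&(y>.29)&(y<.4),.085,.115))
    print(nm,"base",fit(W,(x>.5)&(x<.75)&(y>.2)&(y<.42),.0035,.0085))
E
```

```text
w bar (558, array([514.7, 268.3]), array([15.4, 62.3]), 86.4, np.float64(0.0403))
w pad (1629, array([630.2, 339.1]), array([39.3, 39.3]), 87.73, np.float64(0.1014))
w base (2352, array([600. , 318.1]), array([121.5,  87. ]), 9.94, np.float64(0.0065))
s bar (202, array([512.6, 269.6]), array([14.8, 62.7]), 85.79, np.float64(0.0385))
s pad (300, array([629.7, 340.7]), array([39. , 39.8]), 85.15, np.float64(0.0998))
s base (1046, array([611.4, 312.8]), array([109.2, 130.4]), 87.57, np.float64(0.0052))
```

```bash
python3 -m inch '{"travel":[[0.151,-0.055,0.04],[0.151,-0.055,0.04],[0.151,-0.055,0.08],[0.151,-0.055,0.15],[0.151,-0.055,0.15],[0.151,-0.055,0.15],[0.151,-0.055,0.15],[0.151,-0.055,0.15]],"spin":[0.064,0.064,0.064,0.064,0.064,0.064,0.064,0.064]}' 1
python3 -c "
from h import *
goto([0.630,0.338,0.145],-0.063)"
```

```text
t: 4.33
tool_pos: [0.6304, 0.3349, 0.1471]
orientation: [3.138, -0.105, -0.007]
force: [-0.1, -0.5, 1.0]
opening: 0.0003
gripper_force: 0.0
pos [0.6304 0.3349 0.1471] yaw -0.0667 z [-0.004 -0.002 -1.   ] shift [-0.0006 -0.003   0.0021] spin -0.0037
```

```bash
python3 -m inch '{"travel":[[0,-0.003,0.02],[0,-0.003,0.028],[0,-0.003,0.036],[0,-0.003,0.044],[0,-0.003,0.052],[0,-0.003,0.058],[0,-0.003,0.063],[0,-0.003,0.067],[0,-0.003,0.069],[0,-0.003,0.069]],"spin":[0,0,0,0,0,0,0,0,0,0]}'
```

```text
t: 5.17
tool_pos: [0.6321, 0.3401, 0.0819]
orientation: [-3.14, 0.101, -0.004]
force: [-0.6, -2.2, 7.2]
opening: 0.0004
gripper_force: 3.1
```

```bash
python3 -m inch '{"travel":[[0,0,0.002],[0,0,0.004],[0,0,0.006],[0,0,0.008],[0,0,0.008],[0,0,0.008]],"spin":[0,0,0,0,0,0]}'
```

```text
t: 5.67
tool_pos: [0.6325, 0.3405, 0.0747]
orientation: [-3.139, 0.101, -0.006]
force: [-0.8, -1.5, 7.8]
opening: 0.0003
gripper_force: 3.2
```

```bash
python3 -m inch '{"travel":[[0,0,0.002],[0,0,0.004],[0,0,0.004],[0,0,0.004]],"spin":[0,0,0,0]}'
python3 - <<'E'
from h import *
for c in ["scene","side","wrist"]:
    p,d=optics.read_camera(c); cv2.imwrite(f"pics/{c}3.png",p[:,:,::-1])
    if c!="wrist": print(c,[(round(r["p"],2),np.round(r["centre"],3).tolist()) for r in models.look_for(c,"ball")][:2])
p=cv2.imread("pics/side3.png"); i=optics.camera_info("side")
u,v=proj(i,[.614,.262,.03])[0].astype(int); print(u,v)
i=optics.camera_info("scene"); q=cv2.imread("pics/scene3.png"); a,b=proj(i,[.614,.262,.03])[0].astype(int)
o=np.hstack([cv2.resize(x[y0-40:y0+40,x0-40:x0+40],(400,400),interpolation=cv2.INTER_CUBIC) for x,x0,y0 in((p,u,v),(q,a,b))]); cv2.imwrite("pics/crop3.png",o)
E
```

```text
t: 6.0
tool_pos: [0.6329, 0.3407, 0.0722]
orientation: [-3.139, 0.101, -0.007]
force: [-2.9, -3.2, 14.8]
opening: 0.0007
gripper_force: 6.0
scene [(0.44, [0.612, 0.269, 0.03])]
side [(0.4, [0.585, -0.086, 0.066])]
190 242
```

View pics/crop3.png

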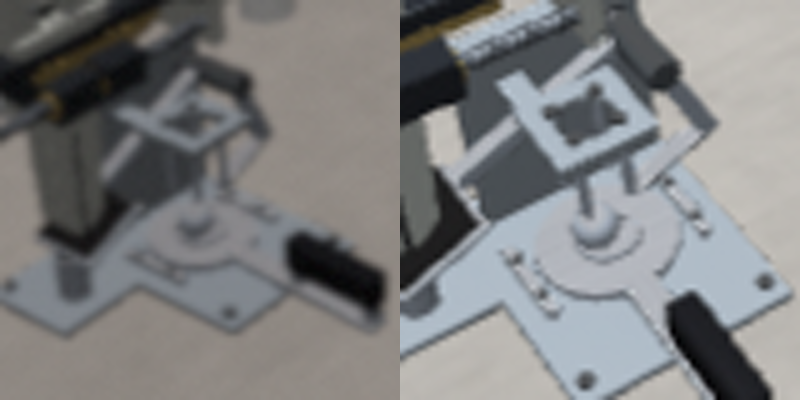

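The force rose to 15 N at the stop. The ball now sits in the tray's pocket at crop (595,225), in the ring under the cage. I'll let the pedal up gently and move above the grip bar.

```bash
python3 -m inch '{"travel":[[0,0,-0.01],[0,0,-0.02],[0,0,-0.03],[0,0,-0.04],[0,0,-0.05],[0,0,-0.08],[-0.03,0.02,-0.11],[-0.06,0.04,-0.11],[-0.1,0.06,-0.11],[-0.115,0.07,-0.11]],"spin":[0,0,0,0,0,0,0,0,0,0]}'
python3 -m inch '{"travel":[[0,0,0],[0,0,0],[0,0,0]],"spin":[0,0,0]}' 0
python3 - <<'E'
from fit import *
i=optics.camera_info("wrist"); p,d=optics.read_camera("wrist"); W=cloud("",d,i); cv2.imwrite("pics/w4.png",p[:,:,::-1])
x,y=W[...,0],W[...,1]
print("bar",fit(W,(p.max(-1)<75)&(x>.42)&(x<.6)&(y>.2)&(y<.34),.034,.048))
goto([.514,.2685,.029],-.063)
for r in models.look_for("wrist","ball")[:2]: print(r["p"],r["centre"])
E
```

```text
t: 7.08
tool_pos: [0.5082, 0.2761, 0.1776]
orientation: [3.138, -0.101, -0.004]
force: [-0.5, -0.5, -1.5]
opening: 0.0003
gripper_force: 0.0
t: 7.33
tool_pos: [0.5125, 0.278, 0.1786]
orientation: [-3.14, 0.101, -0.002]
force: [0.6, 0.2, 0.1]
opening: 0.0159
gripper_force: 0.0
bar (968, array([515.2, 268.1]), array([15.4, 62.5]), 85.59, np.float64(0.0404))
pos [0.5128 0.2782 0.1786] yaw -0.0644 z [ 0.001  0.    -1.   ] shift [0.0016 0.0096 0.1496] spin -0.0014
0.43 [0.6202, 0.2669, 0.0284]
```

```bash
python3 -m inch '{"travel":[[0.002,0.01,0.01],[0.002,0.01,0.02],[0.002,0.01,0.03],[0.002,0.01,0.04],[0.002,0.01,0.05],[0.002,0.01,0.06],[0.002,0.01,0.07],[0.002,0.01,0.075],[0.002,0.01,0.08],[0.002,0.01,0.08]],"spin":[0.006,0.006,0.006,0.006,0.006,0.006,0.006,0.006,0.006,0.006]}' 0
python3 -c "
from h import *
goto([0.515,0.268,0.029],-0.07)"
```

```text
t: 8.27
tool_pos: [0.5126, 0.2677, 0.0968]
orientation: [3.139, -0.11, -0.002]
force: [-0.4, 0.1, -0.8]
opening: 0.0902
gripper_force: 0.0
pos [0.5126 0.2677 0.0968] yaw -0.0701 z [-0.001 -0.001 -1.   ] shift [ 0.0025 -0.0005  0.0678] spin -0.0001
```

```bash
python3 -m inch '{"travel":[[0.002,0,0.02],[0.002,0,0.04],[0.002,0,0.055],[0.002,0,0.063],[0.002,0,0.068],[0.002,0,0.068],[0.002,0,0.068]],"spin":[0,0,0,0,0,0,0]}'
python3 -c "
from h import *
goto([0.515,0.268,0.029],-0.07)"
```

```text
t: 8.85
tool_pos: [0.5157, 0.2681, 0.0309]
orientation: [-3.139, 0.11, -0.001]
force: [-0.0, -0.1, 0.1]
opening: 0.0927
gripper_force: 0.0
pos [0.5157 0.2681 0.0309] yaw -0.0702 z [ 0.001  0.    -1.   ] shift [-0.0007  0.0001  0.0019] spin -0.0002
```

```bash
python3 -m inch '{"travel":[[0,0,0.001],[0,0,0.001],[0,0,0.001],[0,0,0.001],[0,0,0.001],[0,0,0.001],[0,0,0.001],[0,0,0.001],[0,0,0.001],[0,0,0.001]],"spin":[0,0,0,0,0,0,0,0,0,0]}' 0.79 5
python3 -m inch '{"travel":[[0,0,0],[0,0,0],[0,0,0],[0,0,0],[0,0,0],[0,0,0]],"spin":[0,0,0,0,0,0]}' 1 8
python3 -m inch '{"travel":[[0,0,0],[0,0,0],[0,0,0],[0,0,0]],"spin":[0,0,0,0]}' 1 60
python3 - <<'E'
from fit import *
goto([.514,.268,.029],-.07)
for c in ("wrist","scene"):
  p,d=optics.read_camera(c)
  cv2.imwrite(f"pics/{c}5.png",p[:,:,::-1])
  print([(round(r["p"],2),np.round(r["centre"],3).tolist()) for r in models.look_for(c,"ball")][:2])
E
```

```text
t: 9.68
tool_pos: [0.5151, 0.2678, 0.029]
orientation: [3.14, -0.11, -0.0]
force: [-0.6, 0.6, 0.2]
opening: 0.0309
gripper_force: 0.0
t: 10.18
tool_pos: [0.5152, 0.2679, 0.0291]
orientation: [-3.14, 0.11, -0.0]
force: [0.2, 0.9, -0.5]
opening: 0.0162
gripper_force: 8.0
t: 10.52
tool_pos: [0.5151, 0.2678, 0.029]
orientation: [3.14, -0.11, -0.0]
force: [0.8, 0.5, -0.4]
opening: 0.0155
gripper_force: 59.9
pos [0.5151 0.2678 0.029 ] yaw -0.0703 z [-0. -0. -1.] shift [-0.0012 -0.0002  0.    ] spin -0.0003
[(0.38, [0.612, 0.231, 0.066])]
[]
```

```bash
python3 -m inch '{"travel":[[0,0,-0.001],[0,0,-0.002],[0,0,-0.003],[0,0,-0.003],[-0.002,0,-0.003],[-0.005,0,-0.003],[-0.009,0,-0.003],[-0.013,0,-0.003],[-0.017,0,-0.003],[-0.02,0,-0.003]],"spin":[0,0,0,0,0,0,0,0,0,0]}'
python3 -m inch '{"travel":[[-0.005,0,0],[-0.01,0,0],[-0.016,0,0],[-0.022,0,0],[-0.028,0,0],[-0.034,0,0],[-0.04,0,0],[-0.046,0,0],[-0.05,0,0],[-0.05,0,0]],"spin":[0,0,0,0,0,0,0,0,0,0]}'
python3 - <<'E'
from h import *
goto([.514,.268,.029],-.07)
o=[]
for c in ("wrist","scene"):
  i=optics.camera_info(c); p,d=optics.read_camera(c); u,v=proj(i,[.545,.266,.03])[0].astype(int); print(u,v)
  q=cv2.copyMakeBorder(p,60,60,60,60,0)[v+20:v+100,u+20:u+100,::-1]; o.append(cv2.resize(q,(400,400),interpolation=cv2.INTER_CUBIC))
  print([(round(r["p"],2),np.round(r["centre"],3).tolist()) for r in models.look_for(c,"ball")][:2])
cv2.imwrite("pics/crop6.png",np.hstack(o))
E
```

```text
t: 11.55
tool_pos: [0.4945, 0.2692, 0.032]
orientation: [3.14, -0.11, -0.001]
force: [-0.5, 1.1, -1.9]
opening: 0.0151
gripper_force: 59.9
t: 12.38
tool_pos: [0.4444, 0.2728, 0.032]
orientation: [3.14, -0.11, -0.001]
force: [-0.1, 0.2, -2.1]
opening: 0.0158
gripper_force: 59.9
pos [0.4444 0.2728 0.032 ] yaw -0.0698 z [-0.001 -0.    -1.   ] shift [ 0.0698 -0.0001  0.0029] spin 0.0002
256 38
[(0.78, [0.54, 0.268, 0.03])]
173 281
[]
```

View pics/crop6.png

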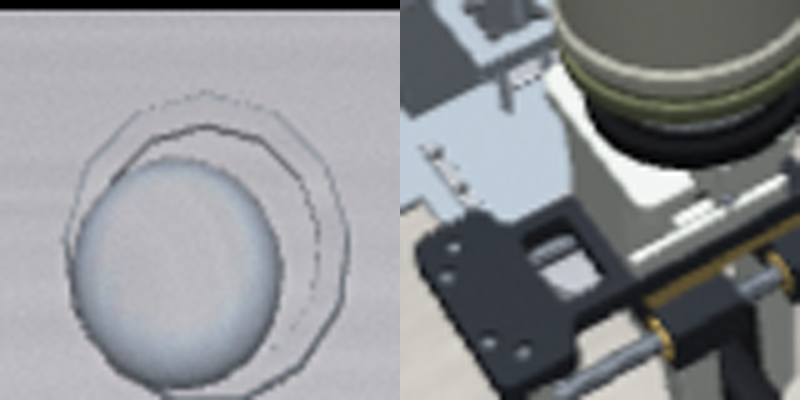

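The ball is within the pocket ring, but it looks slightly off centre. I'll check against depth and fit the disc plane before lifting.

```bash
cat > chk.py <<'E'
from h import *
from scipy.optimize import least_squares
i=optics.camera_info("wrist"); p,d=optics.read_camera("wrist"); W=cloud("",d,i); s=robot.read_state()
M=R.from_rotvec(s["orientation"]).as_matrix(); T=((W-s["tool_pos"])@M)*1000  # tool frame mm
V=np.array(i["view"]); cam=M.T@((-V[:3,:3].T@V[:3,3])-s["tool_pos"])*1000; print("cam in tool",cam.round(1))
rr=np.hypot(T[...,0]-100,T[...,1]); ok=d>0
m=ok&(rr>17)&(rr<28)&(abs(T[...,2]-18)<10)
Q=T[m]; A=np.c_[Q[:,0]-100,Q[:,1],np.ones(len(Q))]; c=np.linalg.lstsq(A,Q[:,2],rcond=None)[0]
print("disc plane slope x,y deg",np.degrees(c[:2]).round(2),"z",c[2].round(1),len(Q))
m=ok&(rr<16)&(T[...,2]<14)
Q=T[m]; f=least_squares(lambda c:np.linalg.norm(Q-c,axis=1)-10,[100,0,8],loss="soft_l1")
print("ball tool-frame centre",f.x.round(1),len(Q),"world",(M@f.x/1000+s["tool_pos"]).round(4))
m=ok&(T[...,2]<25)&(T[...,2]>5)&(rr<60)
q=T[m]; (cx,cy),rad=cv2.minEnclosingCircle(q[np.hypot(q[:,0]-100,q[:,1])<33][:,:2].astype(np.float32)); print("disc circle",cx,cy,rad)
h=(rr<33)&ok; print(np.percentile(T[h],[1,50,99],axis=0).round(1).tolist())
for n in("ball_center","tray_pocket"):
    for r in models.look_for("wrist",n)[:1]: print(n,round(r["p"],2),np.round(r["centre"],4))
E
python3 chk.py
```

```text
cam in tool [  65.3    0.6 -149.7]
disc plane slope x,y deg [-1.19  0.15] z 17.0 5964
ball tool-frame centre [96.  -1.8  7.4] 1901 world [0.5416 0.2678 0.0248]
disc circle 99.98306274414062 -0.02579246275126934 32.97489547729492
[[69.1, -29.2, -2.6], [96.8, -0.1, 16.8], [120.9, 29.3, 32.0]]
ball_center 0.67 [0.5409 0.269  0.0307]
tray_pocket 0.74 [0.5325 0.2708 0.0187]
```

```bash
python3 - <<'E'
from h import *
i=optics.camera_info("wrist"); p,d=optics.read_camera("wrist"); s=robot.read_state()
M=R.from_rotvec(s["orientation"]).as_matrix(); V=np.array(i["view"]); K=np.array(i["camera_matrix"])
o=-V[:3,:3].T@V[:3,3]; 
for nm,(u,v),z in [("ring14",(257.4,47),14),("ring17",(257.4,47),17),("ball",(251.6,52),7.4)]:
    r=V[:3,:3].T@np.linalg.inv(K)@[u,v,1]; ot=M.T@(o-s["tool_pos"])*1000; rt=M.T@r; print(nm,(ot+rt*(z-ot[2])/rt[2]).round(1))
q=p[:95,170:340,::-1]; cv2.imwrite("pics/w7.png",cv2.resize(q,None,fx=4.7,fy=4.7,interpolation=cv2.INTER_CUBIC))
E
```

```text
ring14 [100.    0.1  14. ]
ring17 [1.006e+02 1.000e-01 1.700e+01]
ball [96.4 -2.7  7.4]
```

View pics/w7.png

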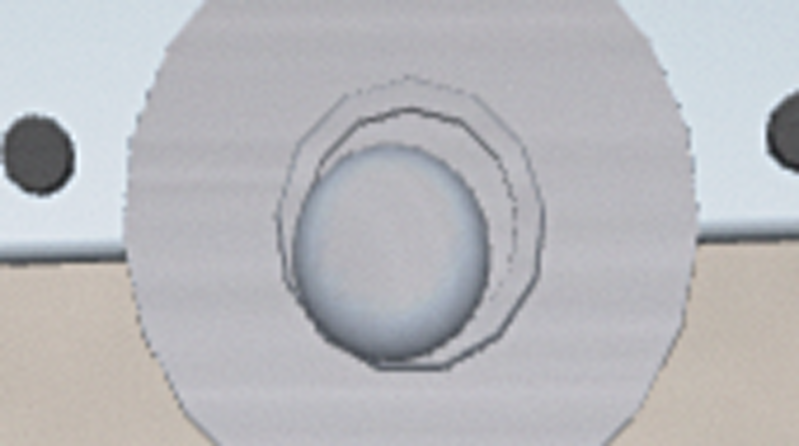

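The ring is at tool x 100 and the ball at 96, −2. It rests on the floor against the rim (a 3 mm rim lets it roll about ±3.9 mm), so it is safely seated. Now I'll carry it gently: back and up, then sideways.

```bash
python3 -m inch '{"travel":[[-0.004,0,0],[-0.01,0,-0.002],[-0.017,0,-0.007],[-0.024,0,-0.015],[-0.031,0,-0.025],[-0.037,0,-0.037],[-0.041,0,-0.05],[-0.043,0,-0.063],[-0.044,0,-0.076],[-0.044,0,-0.088]],"spin":[0,0,0,0,0,0,0,0,0,0]}'
python3 -m inch '{"travel":[[0,0.002,-0.01],[0,0.007,-0.015],[0,0.016,-0.018],[0,0.029,-0.018],[0,0.045,-0.018],[0,0.063,-0.018],[0,0.083,-0.018],[0,0.103,-0.018],[0,0.123,-0.018],[0,0.143,-0.018]],"spin":[0,0,0,0,0,0,0,0,0,0]}'
python3 -m inch '{"travel":[[0,0.02,0],[0,0.04,0],[0,0.06,0],[0,0.08,0],[0,0.1,0],[0,0.12,0],[0,0.14,0],[0,0.16,0],[0,0.18,0],[0,0.199,0]],"spin":[0,0,0.002,0.004,0.006,0.008,0.01,0.01,0.011,0.011]}'
python3 -m inch '{"travel":[[0,0.018,0],[0,0.034,0],[0,0.047,0],[0,0.057,0],[0,0.062,0],[0,0.063,0],[0,0.063,0],[0,0.063,0]],"spin":[0,0,0,0,0,0,0,0]}'
python3 chk.py; python3 -c "
from h import *
goto([0.492,-0.144,0.1378],-0.081)"
```

```text
t: 13.62
tool_pos: [0.4007, 0.276, 0.1213]
orientation: [-3.139, 0.109, -0.0]
force: [0.7, -0.7, -3.0]
opening: 0.0154
gripper_force: 59.9
t: 14.45
tool_pos: [0.3903, 0.131, 0.1369]
orientation: [3.139, -0.111, -0.003]
force: [0.2, -0.9, -1.7]
opening: 0.0158
gripper_force: 59.9
t: 15.28
tool_pos: [0.3759, -0.067, 0.137]
orientation: [3.139, -0.129, -0.003]
force: [1.0, 0.0, -2.2]
opening: 0.0157
gripper_force: 59.9
t: 15.95
tool_pos: [0.3722, -0.1277, 0.1379]
orientation: [-3.139, 0.127, 0.001]
force: [0.3, -0.5, -2.5]
opening: 0.016
gripper_force: 59.9
cam in tool [  65.2    0.8 -149.6]
disc plane slope x,y deg [-1.26  0.1 ] z 17.1 5974
ball tool-frame centre [96.7  2.7  7.5] 1839 world [ 0.4684 -0.1381  0.1305]
disc circle 98.4603042602539 -0.1719399243593216 31.465890884399414
[[69.5, -28.7, -2.5], [97.1, 0.1, 16.9], [120.8, 28.7, 19.1]]
ball_center 0.66 [ 0.4693 -0.1395  0.1364]
tray_pocket 0.95 [ 0.4546 -0.1291  0.1228]
pos [ 0.3724 -0.1276  0.138 ] yaw -0.0802 z [-0.  0. -1.] shift [0.1205 0.0067 0.0002] spin 0.0008
```

```bash
cat > g.py <<'E'
from h import *
z=np.load("pics/w1.npz"); W1=cloud("",z["d"],{"camera_matrix":z["K"],"view":z["V"]})
W2=cloud("scene",np.load("pics/scene0d.npy")); W3=cloud("side",np.load("pics/side0d.npy"))
o=np.array([.590,-.152]); a=-.081; x=np.array([np.cos(a),np.sin(a)]); e=np.array([-np.sin(a),np.cos(a)])
for nm,W in (("wrist",W1),("scene",W2),("side",W3)):
    Q=np.concatenate([(W[...,:2]-o)@np.stack([x,e],1),W[...,2:]],-1).reshape(-1,3)*1000
    Q=Q[(abs(Q[:,0])<45)&(abs(Q[:,1])<195)]
    for k,m in {"panelface z112-155":(Q[:,1]<-60)&(Q[:,1]>-95)&(Q[:,2]>112)&(Q[:,2]<155),"paneltop":(Q[:,1]<-60)&(Q[:,1]>-110)&(Q[:,2]>159),"lens":(Q[:,1]>60)&(Q[:,1]<115)&(Q[:,2]>112)&(Q[:,2]<156),"body":(Q[:,1]>125)&(Q[:,1]<190)&(Q[:,2]>105)&(Q[:,2]<160)}.items():
        s=Q[m]
        if len(s)>20: print(nm,k,len(s),"x",np.percentile(s[:,0],[2,98]).round(1),"y",np.percentile(s[:,1],[1,50,99]).round(1),"z",np.percentile(s[:,2],[2,98]).round(1))
E
python3 g.py
```

```text
wrist panelface z112-155 738 x [-31.3  31.7] y [-91.8 -78.5 -77.7] z [112.9 154.4]
wrist paneltop 921 x [-29.8  32.6] y [-96.7 -87.3 -79.5] z [159.7 164.9]
wrist lens 1146 x [-17.8  18.8] y [ 71.5  92.3 114.2] z [133.5 151.7]
wrist body 1355 x [-19.2  20.3] y [125.4 146.2 172.8] z [127.1 152.1]
scene panelface z112-155 329 x [-32.7  31.1] y [-94.1 -78.8 -75.9] z [114.2 154.3]
scene paneltop 107 x [-31.3  30.1] y [-96.7 -85.5 -77.8] z [159.2 163.7]
scene lens 282 x [-19.9  12.1] y [ 73.6  93.1 114. ] z [118.6 150.1]
scene body 502 x [-20.4  16.8] y [126.  154.1 174.2] z [111.6 151. ]
side panelface z112-155 202 x [-32.4  31.2] y [-93.8 -78.5 -72. ] z [112.8 154. ]
side paneltop 50 x [-28.7  31.9] y [-96.3 -83.1 -72.6] z [159.6 164.4]
side lens 138 x [-18.  16.] y [ 72.   93.1 114.1] z [115.3 151.2]
side body 275 x [-19.9  19.9] y [126.6 159.8 176.5] z [110.  151.4]
```

Against the gauge model, x matches and y is about 2 mm lower, so the focus is at about (0.590, −0.154, 0.130). I'll enter slowly along the gauge's x.

```bash
python3 -m inch '{"travel":[[0.002,0.001,0],[0.006,0.002,0],[0.012,0.004,0],[0.02,0.006,0],[0.03,0.006,0],[0.04,0.006,0],[0.05,0.006,0],[0.06,0.006,0],[0.07,0.006,0],[0.08,0.006,0]],"spin":[0.001,0.001,0.001,0.001,0.001,0.001,0.001,0.001,0.001,0.001]}'
python3 -m inch '{"travel":[[0.009,0,0],[0.017,0,0],[0.024,0,0],[0.03,0,0],[0.035,0,0],[0.038,0,0],[0.04,0,0],[0.041,0,0],[0.042,0,0],[0.042,0,0]],"spin":[0,0,0,0,0,0,0,0,0,0]}'
python3 -m inch '{"travel":[[0,0,0],[0,0,0],[0,0,0],[0,0,0],[0,0,0],[0,0,0],[0,0,0],[0,0,0],[0,0,0],[0,0,0]],"spin":[0,0,0,0,0,0,0,0,0,0]}'
python3 chk.py; python3 chk.py | grep 'ball tool'
```

```text
t: 16.93
tool_pos: [0.4527, -0.1408, 0.1379]
orientation: [-3.139, 0.129, 0.0]
force: [-0.4, 0.0, -1.1]
opening: 0.0159
gripper_force: 59.9
t: 17.77
tool_pos: [0.4934, -0.1441, 0.1381]
orientation: [3.139, -0.129, 0.0]
force: [0.7, 0.1, -2.2]
opening: 0.0158
gripper_force: 59.9
t: 18.6
tool_pos: [0.4935, -0.1441, 0.1381]
orientation: [3.139, -0.129, 0.0]
force: [-0.4, -0.8, -2.1]
opening: 0.0154
gripper_force: 59.9
cam in tool [  65.3    0.7 -149.6]
disc plane slope x,y deg [-1.29  0.12] z 17.0 5981
ball tool-frame centre [96.3  1.6  7.5] 1877 world [ 0.5893 -0.1536  0.1306]
disc circle 98.46406555175781 -0.10459251701831818 31.511316299438477
[[69.6, -28.9, -2.5], [97.1, -0.1, 16.8], [121.0, 28.6, 19.0]]
ball_center 0.56 [ 0.5904 -0.1538  0.1367]
tray_pocket 0.76 [ 0.5784 -0.1462  0.1224]
ball tool-frame centre [96.2  1.6  7.5] 1824 world [ 0.5892 -0.1535  0.1306]
```

```bash
python3 - <<'E'
from h import *
out=[]
for c in("scene","side"):
    i=optics.camera_info(c); p,d=optics.read_camera(c); W=cloud(c,d)
    for n in ("ball","sample_cup","petri_dish","ballpoint"): print(c,n,[(round(r["p"],2),np.round(r["centre"],3).tolist()) for r in models.look_for(c,n)][:2])
    uv=proj(i,[.590,-.154,.13])[0]; print(uv); u,v=uv.astype(int)
    out.append(cv2.resize(p[v-40:v+40,u-40:u+40,::-1],(400,400),interpolation=cv2.INTER_CUBIC))
cv2.imwrite("pics/crop8.png",np.hstack(out))
E
python3 chk.py | grep 'ball tool'
```

```text
scene ball []
scene sample_cup [(0.9, [0.747, 0.045, 0.045])]
scene petri_dish [(0.85, [0.759, -0.037, 0.014])]
scene ballpoint [(0.59, [0.439, 0.023, 0.007])]
[305.72322883 157.50820335]
side ball []
side sample_cup [(0.53, [0.749, 0.047, 0.036])]
side petri_dish [(0.73, [0.536, -0.137, 0.123]), (0.45, [0.759, -0.034, 0.015])]
side ballpoint [(0.64, [0.435, 0.026, 0.01])]
[277.75085861 160.1040491 ]
ball tool-frame centre [96.2  1.6  7.5] 1873 world [ 0.5892 -0.1536  0.1306]
```

View pics/crop8.png

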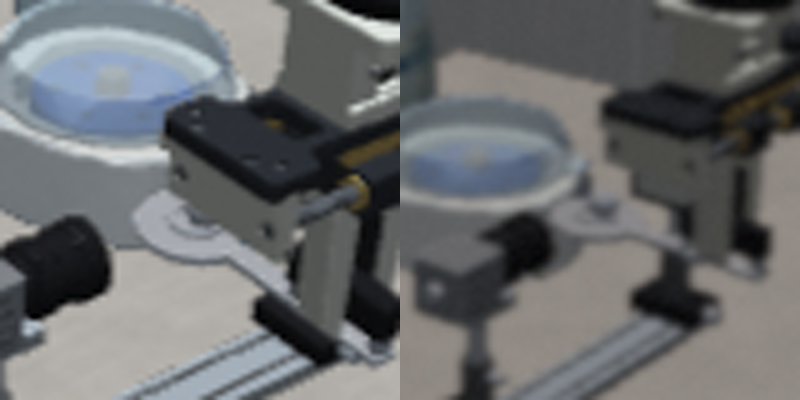

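In the side crop the ball is at (602,205), within a pixel of the projected focus at (604,200). It is centred between lens and panel with nothing touching, and the bystanders haven't moved. I'm handing in.

```bash
python3 -c "
from plant import close_job
print(close_job())"
```

```text
the job is handed in; nothing more can be done
None
```

The job is handed in: the pedal was pressed to its stop, the ball dropped into the tray's pocket, and the tray is held level and still in the gauge with the ball measured within about 1 mm of the focus point I worked out from the images; nothing touches the gauge, and the cup, dish and pen have not moved.

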